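# Clamp a saddle bracket in the weld jig

### The arm

A 6-joint arm with a two-finger parallel gripper is mounted at the origin on the work surface. World frame = base frame: x ahead of the robot, y to its left, z up, the work surface at z = 0. Lengths are in mm, angles in rad, forces in N, time in s.
With the tool pointing down it reaches from about 325 to 775 mm from the base axis. Payload 5.5 kg.
Tool frame: the origin (TCP) lies midway between the tips of the shut fingers; the grasp point (between the pads) lies 19 mm behind it (ctrl.grip_depth is the distance from the TCP to the grasp point, in mm); z points along the fingers, y is the line along which they close (so a half turn about z gives the same grasp; the last joint's range is limited). The gripper opens to 85 mm and grips with 20 to 120 N. Pads are 22 mm wide; open, the fingers measure 114 mm over their backs; the gripper's body (76 mm by 85 mm) begins 54 mm behind the grasp point. The pads swing forward as they close: fully open they stand 13 mm farther back than shut.
Start: joints at [1.095, 0.091, 1.231, -0, 1.82, -0.057], TCP at [244.005, 548.159, 231.275] pointing down, gripper open.
Joint ranges: [-2.87, 2.87], [-0.86, 2.18], [0.17, 2.46], [-1.51, 4.65], [0.06, 2.69], [-2.65, 2.65]. Speed limits (rad/s): [2.57, 2.57, 3.01, 3.14, 3.14, 3.14].

### API

Orientations are given as a unit quaternion [w, x, y, z].
In Python, from plant import sensors, eyes, ctrl gives the robot as it stands. The module is installed in compiled form; this text tells all that it offers.
- The arm moves only by the shell command python3 -m handwheel 'ROWS' [FORCE]. ROWS is text: rows parted by semicolons, each of 7 numbers parted by spaces: the turn, a rotation vector about the tool's x, y, z in degrees, then the shift along the tool's x, y, z in mm, then the finger opening in mm, from 0 to 85.4. In form: ax ay az x y z fingers; .... A call has 1 to 20 rows; each row shifts and turns the commanded pose from where the row before left it, along the tool's axes as they then stand; what a row does not reach is not made up. A row lasts 1/8 s, in which the tool goes at most 62.5 mm and 10.7 degrees, less where a joint would pass 70% of its speed; a pose out of reach is approached as far as the arm can. A call is refused whole if a number of a shift passes 62.5 or a number of a turn 10.7, either way. A call with a gripper value outside its range is refused whole. The fingers move at their own pace and stop on an object; FORCE is the grip in N (left out, the last holds). Time passes only in rows, so rows that do not move let the fingers close. It gives the time, the measured TCP pose, the force, the opening and the grip force at its end, in the units of the state.
- sensors.get_obs(): the state, without advancing time (a new reading comes with each control period).
- eyes.read_camera(name): name is "scene" or "top" or "wrist"; returns the picture (420x560x3 uint8, red, green, blue); there is no depth.
- eyes.get_calibration(name): a dict with "intrinsics" (3x3 intrinsics, pixels), "extrinsics" (4x4, takes a point from world to camera coordinates). Camera axes: x right, y down, z forward; pixel columns grow to the right and rows downward; lengths in mm; the calibration is good to about 2 mm. A picture is of the moment at which its call begins: read the wrist's pose just before it. get_calibration takes no time and is no camera call; for the wrist camera it gives the pose at the moment of the call.
- ctrl.job_done(): hands the job in; it is judged then, once.
The state is a dict: "clock": time; "joint_pos": joint angles; "joint_velocities": joint speeds; "joint_efforts": joint torques, N m; "tcp_pos": TCP position; "orientation": TCP orientation; "force": force on the tool from outside, world axes, zero at the start; "ft_torque": the same for the moment, N m; "width": finger opening in mm; "finger_force": force on a finger pad.
Only numpy, scipy, OpenCV 4.12 (cv2) and the standard library are available. Lean on these libraries where they do the work, as an engineer would, in place of code of your own. Each camera call takes 0.05 s, during which the arm holds its last target. There are 200 camera calls.

### The job

Push the loose saddle bracket along the weld jig until it sits fully home against the end stop, then press the toggle clamp's raised handle down until it snaps over and locks, holding the bracket there. Work gently: do not ram the bracket into the stop, press the handle only as hard as the snap needs without bearing down on it once it is over, and leave the things lying around where they are.

Things in the scene. Friction and masses are not known exactly. Their poses are not given: they have to be found in the camera images.
- jig: Grey steel weld jig bolted to the table: base plate 310 (x) x 130 (y) x 12 mm. Its x axis runs along it from the open loading end to the end stop, then the clamp and its handle. Two side rails 10 mm high, 54 mm apart, run along x from 190 to 10 mm before the stop. Origin: on the table top, below the middle of the stop's face; the plate spans x = -220 to +90 mm.
- stop (a point): Middle of the end stop's face, at the height of the plate's top (12 mm above the table); axes as the jig's. The stop is a pair of steel blocks 16 mm high.
- nose (a point): Middle of the bracket's leading edge, on its underside; meets stop when the bracket is home. Its x axis points to the stop.
- bracket: Loose steel angle bracket, 0.2 to 0.33 kg, flat in the jig's channel 30 to 60 mm short of the stop: a foot 120 (x) x 50 (y) x 6 mm and, at its tail (x = -60 mm), an upright 8 mm thick, 45 mm high, with a round saddle cut-out leaving 30 mm height in the middle. Push low on the upright's outer (-x) face. Origin: middle of its underside.
- clamp_foot (a point): Point on the jig plate's top straight below the handle's pivot, 45 mm past the stop's face; axes as the jig's. The clamp itself is not measured: it is bolted on packing of unknown thickness, 0 to 30 mm. The pivot lies 55 mm plus the packing above this point. The plain handle reaches 145 mm from the pivot towards jig +x; its rubber grip spans 83 to 145 mm, 30 mm wide, 12 mm thick.
- press_spot (a point): Point at plate-top height below where the grip's best pressing place (125 mm from the pivot) comes to lie when locked; axes as the jig's. The grip's upper face is then level, 61 mm plus the unknown packing (0 to 30 mm) above it.
- pad_spot (a point): Point on the plate, 30 mm before the stop, over which the clamp arm's sprung pad comes down as the handle goes down. While the handle is up the arm stands up over the stop and holds the pad out over the bracket's front half, up to 80 mm before the stop and 55 to 150 mm above the plate: keep clear of it.
- clamp_handle (a joint): Handle angle, rad. 0: open, sloping up 0.88 rad above level towards jig +x. 0.88: locked, level, at a rigid end stop. Stiff; stays where left before the snap. Resistance 125 mm from the pivot grows to a peak of 9 to 14 N (to 18 with rubbing) near 0.65 rad, then falls; past 0.83 rad it jumps to the end stop and locks. Nearer the pivot: more. It bends over 28 N, or over 15 N once locked.
- hammer: Bystander, leave alone: a hammer lying beside the jig, about 0.3 m long; origin at its middle.
- pipe_offcut: Bystander, leave alone: a short steel pipe offcut, 80 mm across, 60 mm high; origin at the centre of its underside.
- tip_jar: Bystander, leave alone: a jar, 60 mm across, 70 mm high; origin at the centre of its underside.
- blanks: Bystander, leave alone: a stack of sheet blanks, 100 x 70 x 30 mm; origin at the centre of its underside.
Mind the look-alikes: they are no part of the job. Leave any brown look-alike of the bracket alone.

How it is judged:
By the outcome, as a careful person would: the job done as asked, in the order asked, and still so for the second after the job is handed in, with the robot touching nothing.
It also fails if it takes over 59 s, if anything falls off the work surface, if the arm or the gripper's body presses on something with over 40 N, if the wrist force passes 120 N, or if a joint passes its speed limit or range.

## Working session

There is one attempt and no reset: what is moved stays moved. The work goes in short steps, Python scripts to look and compute and a shell command to move; the robot and the scene stay as the last step left them, time stands still between calls to the robot, and variables do not carry over. Pictures are saved under pics/ and viewed, at most 10 in all, crops included, and the job is handed in when it is done.

```bash
mkdir -p pics; python3 - <<'E'
from plant import sensors, eyes
import cv2
o=sensors.get_obs()
print({k:o[k] for k in ("clock","tcp_pos","orientation","force","width")})
for n in ("top","scene"):
    im=eyes.read_camera(n); cv2.imwrite(f"pics/{n}0.png",cv2.resize(im[:,:,::-1],(800,600),interpolation=cv2.INTER_CUBIC))
    cv2.imwrite(f"pics/{n}raw.png",im[:,:,::-1])
    c=eyes.get_calibration(n); print(n,c["intrinsics"],c["extrinsics"])
E
```

```text
{'clock': 0.0, 'tcp_pos': array([243.85132534, 547.8953326 , 230.12975505]), 'orientation': array([-2.66186640e-04,  2.07856225e-01,  9.78158884e-01, -9.57696107e-04]), 'force': array([-0.13204674, -0.29835403, -0.13541078]), 'width': 85.33641185902303}
top [[494.05755331   0.         284.39469933]
 [  0.         494.05755331 214.82333444]
 [  0.           0.           1.        ]] [[ 7.23198281e-03 -9.99973799e-01  3.15504229e-04 -2.45246084e-02]
 [-9.91076701e-01 -7.20963145e-03 -1.33097685e-01  5.58435115e+02]
 [ 1.33096472e-01  6.49871278e-04 -9.91102874e-01  1.48551516e+03]
 [ 0.00000000e+00  0.00000000e+00  0.00000000e+00  1.00000000e+00]]
scene [[472.5752689    0.         282.25986572]
 [  0.         472.5752689  208.41242849]
 [  0.           0.           1.        ]] [[ 1.04336709e-01  9.94542027e-01 -9.19533423e-05 -7.57289062e+01]
 [ 5.70814431e-01 -5.99594554e-02 -8.18886896e-01 -2.32903232e+02]
 [-8.14422947e-01  8.53874752e-02 -5.73954913e-01  1.72425986e+03]
 [ 0.00000000e+00  0.00000000e+00  0.00000000e+00  1.00000000e+00]]
```

View pics/top0.png

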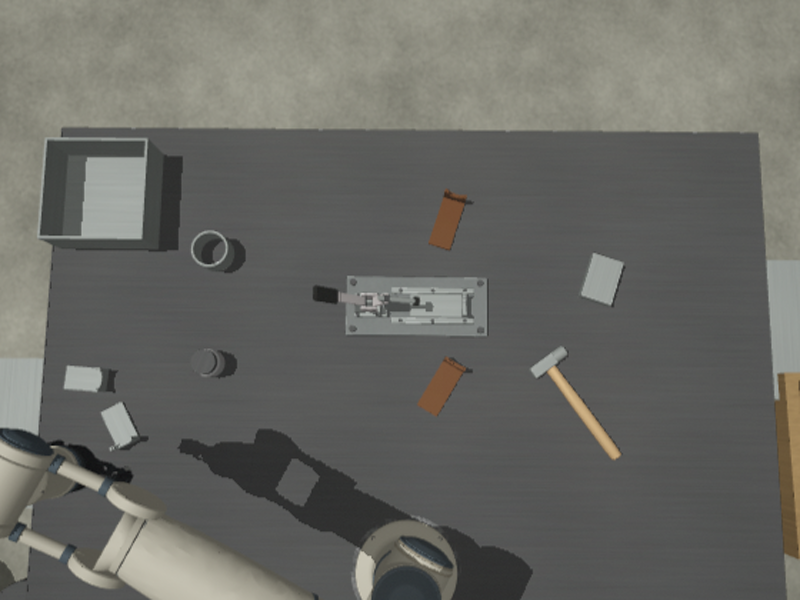

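View pics/scene0.png

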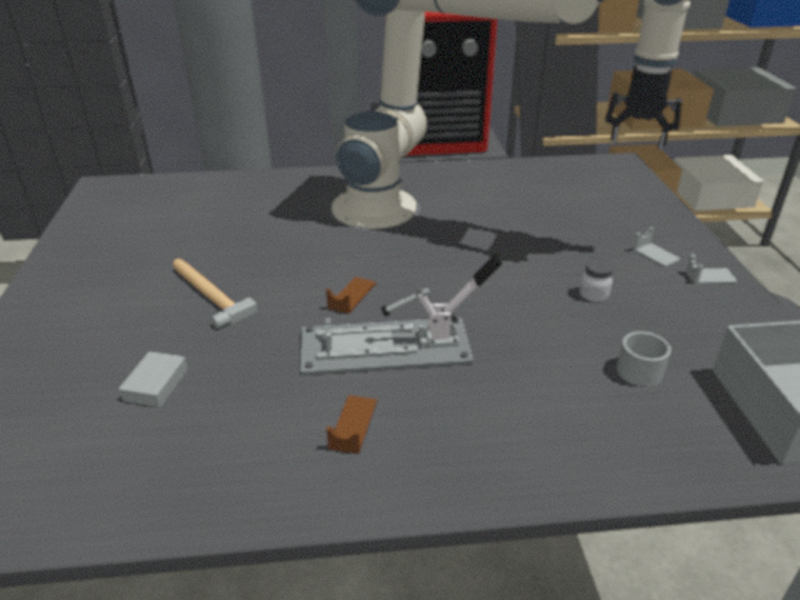

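The top view shows the jig plate with corners near (347,276), (488,278), (488,335) and (346,336) in the 800x600 picture. The handle points left, towards world +y, and the bracket's upright is at about (468,304). I'll measure coarsely first, then use the wrist camera.

```bash
cat > h.py <<'E'
import numpy as np
from plant import eyes
def ray(name,uv,z,cal=None):
    c=cal or eyes.get_calibration(name);K=c["intrinsics"];T=c["extrinsics"]
    R=T[:3,:3];C=-R.T@T[:3,3];d=R.T@np.linalg.solve(K,[uv[0],uv[1],1.])
    return C+d*(z-C[2])/d[2]
def proj(name,p,cal=None):
    c=cal or eyes.get_calibration(name);q=c["extrinsics"][:3,:3]@np.array(p)+c["extrinsics"][:3,3];q=c["intrinsics"]@q
    return q[:2]/q[2]
E
python3 - <<'E'
from h import *
for p in [(347,276),(488,278),(488,335),(346,336)]: print(ray("top",np.array(p)*.7,12).round(1))
print(ray("top",np.array([468,304])*.7,50).round(1))
from plant import sensors
from scipy.spatial.transform import Rotation as Ro
q=sensors.get_obs()["orientation"];print(Ro.from_quat(np.roll(q,-1)).as_matrix().round(3))
T=eyes.get_calibration("wrist");T=T["extrinsics"];R=T[:3,:3];print(R.round(3),-R.T@T[:3,3],eyes.get_calibration("wrist")["intrinsics"])
E
```

```text
[629.6 135.3  12. ]
[ 627.4 -175.8   12. ]
[ 501.2 -174.7   12. ]
[496.8 135.1  12. ]
[ 563.9 -128.1   50. ]
[[-0.914  0.407 -0.001]
 [ 0.407  0.914 -0.002]
 [ 0.    -0.002 -1.   ]]
[[ 0.408  0.913 -0.002]
 [ 0.873 -0.389  0.295]
 [ 0.269 -0.122 -0.956]] [175.7495202  577.70547899 373.82155011] [[369.69584231   0.         273.03508597]
 [  0.         369.69584231 211.13836484]
 [  0.           0.           1.        ]]
```

```bash
python3 -m handwheel '0 0 -8 0 0 -20 0;0 0 -8 0 0 -20 0;0 0 -8 0 0 -20 0;0 0 0 -21 -41 0 0;0 0 0 -21 -41 0 0;0 0 0 -21 -41 0 0;0 0 0 -21 -41 0 0;0 0 0 -21 -41 0 0;0 0 0 -21 -41 0 0;0 0 0 -21 -41 0 0;0 0 0 -21 -41 0 0;0 0 0 -21 -41 0 0;0 0 0 -21 -41 0 0;0 0 0 -21 -41 0 0;0 0 0 -21 -41 0 0;0 0 0 -21 -41 0 0;0 0 0 0 0 0 0;0 0 0 0 0 0 0'
python3 - <<'E'
from plant import sensors, eyes
import cv2,pickle
c=eyes.get_calibration("wrist");im=eyes.read_camera("wrist"); pickle.dump(c,open("w1.pkl","wb"))
cv2.imwrite("pics/w1raw.png",im[:,:,::-1]); cv2.imwrite("pics/w1.png",cv2.resize(im[:,:,::-1],(800,600),interpolation=cv2.INTER_CUBIC))
o=sensors.get_obs();print(o["tcp_pos"],o["orientation"],o["force"],o["joint_pos"])
E
```

```text
clock: 2.35
tcp_pos: [516.8, 15.5, 290.9]
orientation: [-0.0, 0.0, 1.0, 0.0]
force: [0.3, 0.8, -0.1]
width: 0.0
finger_force: 0.0
[516.73300179  15.94244224 291.17669417] [-2.12481389e-04 -4.26071883e-04  9.99999864e-01  2.14882961e-04] [ 0.40912965 -0.24922469  0.04558614] [-3.52452692e-02 -1.10678567e-01  1.32452757e+00  4.42282818e-04
  1.92818364e+00 -1.60673911e+00]
```

View pics/w1.png

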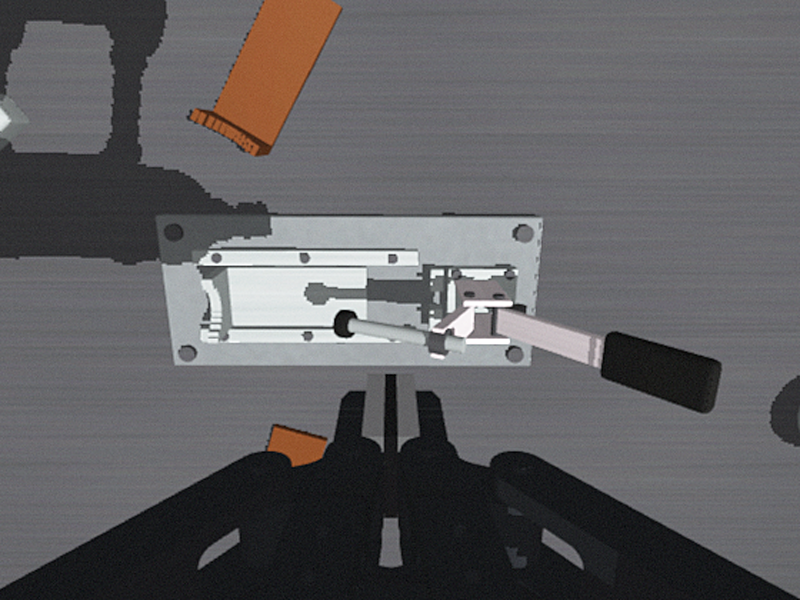

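The wrist view shows plate corners at (157,216), (543,216), (531,365) and (175,366). The bracket's nose is at column 367, its upright at columns 200-228, and the grip runs from (605,350) to (718,385). Next I'll make an enlarged crop and the pose numbers.

```bash
python3 - <<'E'
from h import *
import cv2,pickle
c=pickle.load(open("w1.pkl","rb"))
P=[ray("",np.array(p)*.7,12,c)[:2] for p in [(157,216),(543,216),(531,365),(175,366)]]
print(np.round(P,1))
J=np.array([[-220,65],[90,65],[90,-65],[-220,-65]],float)  # jig frame: +y is left of +x
# jig x -> world y ; jig y -> world -x : far (large world x) is jig y=-65
J[:,1]*=-1
P=np.array(P);A=P-P.mean(0);B=J-J.mean(0)
U,S,Vt=np.linalg.svd(B.T@A);R=(Vt.T@np.diag([1,np.linalg.det(Vt.T@U.T)])@U.T)
t=P.mean(0)-R@J.mean(0);print("yaw",np.degrees(np.arctan2(R[1,0],R[0,0])),"origin",t,"res",np.abs((J@R.T+t)-P).max())
im=cv2.imread("pics/w1raw.png")[140:265,100:380]
cv2.imwrite("pics/c1.png",cv2.resize(im,(800,357),interpolation=cv2.INTER_CUBIC))
im=cv2.imread("pics/w1raw.png")[200:300,400:520]
for n,z,pts in [("nose",18,[(367,267),(367,290)]),("tail top",57,[(200,300)])]:
    for p in pts: print(n,(R.T@(ray("",np.array(p)*.7,z,c)[:2]-t)).round(1))
E
```

```text
[[ 500.5 -171.3]
 [ 500.9  136.4]
 [ 630.   136.8]
 [ 630.5 -172.7]]
yaw 90.05722919788764 origin [565.40573496  47.30084297] res 130.1212446685492
nose [-51.5  24.5]
nose [-51.8   5.1]
tail top [-174.9    8.7]
```

View pics/c1.png

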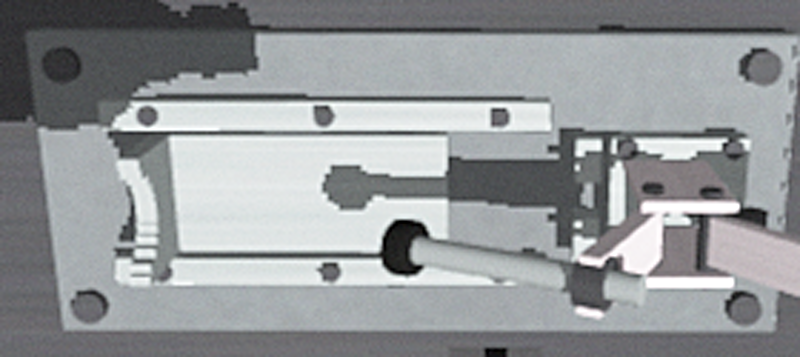

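The fit is consistent: the plate comes out at 309 x 130 mm against 310 x 130 given. The jig origin is at (565.4, 47.3) with +x along world +y. The nose is at -51.6 mm, inside the 30-60 range, and the tail is at world y of about -125. I'll go behind the upright and tilt the body back by 15° to stay clear of the arm.

```bash
python3 -m handwheel '0 0 0 -8 -29 0 0;0 0 0 -8 -29 0 0;0 0 0 -8 -29 0 0;0 0 0 -8 -29 0 0;0 0 0 -8 -30 0 0;0 0 0 -8 -30 0 0;0 0 0 0 0 40 0;0 0 0 0 0 40 0;0 0 0 0 0 40 0;0 0 0 0 0 40 0;0 0 0 0 0 40 0;0 0 0 0 0 30 0;0 0 0 0 0 20 0;-7.5 0 0 0 0 5 0;-7.5 0 0 0 0 5 0;0 0 0 0 0 0 0;0 0 0 0 0 0 0'
python3 - <<'E'
from plant import sensors, eyes
import cv2
im=eyes.read_camera("scene")[200:275,195:345]
cv2.imwrite("pics/s1.png",cv2.resize(im[:,:,::-1],(800,400),interpolation=cv2.INTER_CUBIC))
o=sensors.get_obs();print(o["tcp_pos"],o["force"])
E
```

```text
clock: 4.53
tcp_pos: [565.5, -159.9, 31.9]
orientation: [0.0, -0.0, 0.992, 0.129]
force: [-0.8, 0.8, -0.6]
width: -0.4
finger_force: 0.0
[ 565.59052942 -159.55800224   32.18114454] [ 0.2411207   0.44365274 -0.04325515]
```

View pics/s1.png

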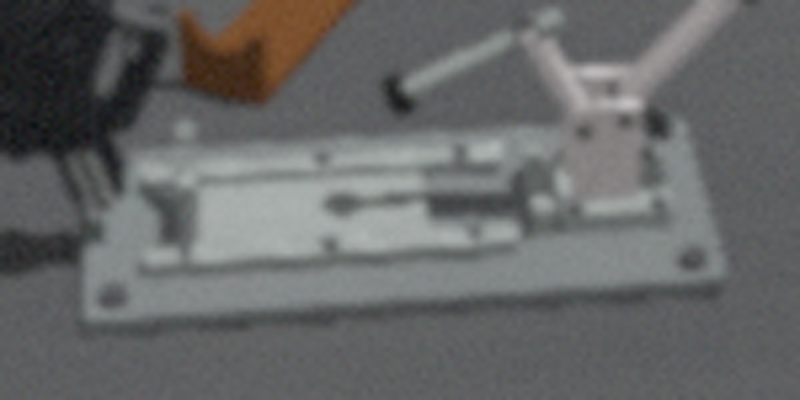

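The finger sits low behind the upright, at (90,200) in the crop, and the channel ahead is clear. I'll lower it slightly and start pushing slowly.

```bash
python3 -m handwheel '0 0 0 -0.1 -1.6 5.8 0;0 0 0 0 5.8 1.55 0;0 0 0 0 5.8 1.55 0;0 0 0 0 3.86 1.04 0;0 0 0 0 1.93 0.52 0;0 0 0 0 1.93 0.52 0;0 0 0 0 1.93 0.52 0;0 0 0 0 1.93 0.52 0;0 0 0 0 1.93 0.52 0;0 0 0 0 1.93 0.52 0;0 0 0 0 1.93 0.52 0;0 0 0 0 1.93 0.52 0;0 0 0 0 1.93 0.52 0'
python3 -m handwheel '0 0 0 0 1.93 0.52 0;0 0 0 0 1.93 0.52 0;0 0 0 0 1.93 0.52 0;0 0 0 0 1.93 0.52 0;0 0 0 0 1.93 0.52 0;0 0 0 0 1.93 0.52 0'
python3 - <<'E'
from plant import sensors, eyes
import cv2
im=eyes.read_camera("scene")[200:275,195:345]
im2=eyes.read_camera("wrist")
A=cv2.resize(im[:,:,::-1],(600,300),interpolation=cv2.INTER_CUBIC);B=cv2.resize(im2[:,:,::-1],(400,300),interpolation=cv2.INTER_AREA)
cv2.imwrite("pics/s2.png",cv2.vconcat([A,cv2.copyMakeBorder(B,0,0,100,100,0)]))
E
```

```text
clock: 6.2
tcp_pos: [565.1, -126.1, 25.3]
orientation: [-0.0, -0.0, 0.991, 0.13]
force: [-0.8, -1.8, -0.5]
width: -0.1
finger_force: 0.6
clock: 6.95
tcp_pos: [565.2, -114.1, 25.3]
orientation: [0.0, -0.0, 0.991, 0.131]
force: [-0.3, -1.2, 0.6]
width: -0.0
finger_force: 0.6
```

View pics/s2.png

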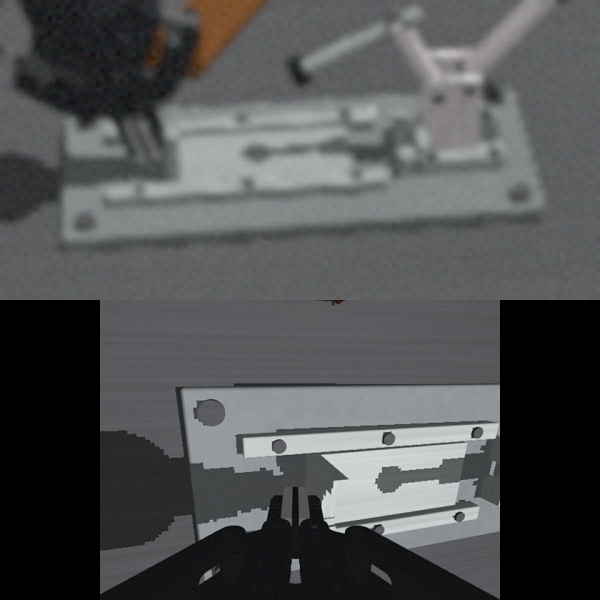

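The bracket is being pushed: the fingers touch the upright, and the nose edge in the wrist view runs from (467,443) to (457,500). I'll compute the remaining gap.

```bash
python3 - <<'E'
from h import *
for p in [(467,443),(457,500)]:
    print(ray("wrist",((p[0]-100)*1.4,(p[1]-300)*1.4),18)-[565.4,47.3,0])
E
```

```text
[-23.83092579 -31.02084219  18.        ]
[ 22.22077656 -29.71617105  18.        ]
```

```bash
python3 -m handwheel '0 0 0 0 1.93 0.52 0;0 0 0 0 1.93 0.52 0;0 0 0 0 1.93 0.52 0;0 0 0 0 1.93 0.52 0;0 0 0 0 1.93 0.52 0;0 0 0 0 1.93 0.52 0;0 0 0 0 1.93 0.52 0;0 0 0 0 1.93 0.52 0;0 0 0 0 1.93 0.52 0;0 0 0 0 0.97 0.26 0;0 0 0 0 0.97 0.26 0;0 0 0 0 0.97 0.26 0'
python3 -m handwheel '0 0 0 0 0.97 0.26 0;0 0 0 0 0.97 0.26 0;0 0 0 0 0.97 0.26 0'
python3 -m handwheel '0 0 0 0 0.68 0.18 0;0 0 0 0 0.68 0.18 0;0 0 0 0 0.68 0.18 0'
```

```text
clock: 8.55
tcp_pos: [565.2, -93.2, 25.2]
orientation: [0.0, -0.0, 0.991, 0.131]
force: [-1.0, -1.6, 1.2]
width: -0.1
finger_force: 0.7
clock: 8.93
tcp_pos: [565.2, -90.2, 25.2]
orientation: [0.0, -0.0, 0.991, 0.131]
force: [-0.3, -1.5, 0.4]
width: -0.1
finger_force: 0.7
clock: 9.3
tcp_pos: [565.2, -88.0, 25.3]
orientation: [0.0, -0.0, 0.991, 0.131]
force: [1.4, -1.4, 0.3]
width: -0.2
finger_force: 0.7
```

```bash
for i in 1; do :; done
python3 -m handwheel '0 0 0 0 0.68 0.18 0;0 0 0 0 0.68 0.18 0' | grep -E 'tcp|^force'
python3 -m handwheel '0 0 0 0 0.58 0.15 0;0 0 0 0 0.58 0.15 0' | grep -E 'tcp|^force'
python3 -m handwheel '0 0 0 0 0.58 0.15 0' | grep -E 'tcp|^force'
```

```text
tcp_pos: [565.2, -86.7, 25.3]
force: [-0.1, -1.3, 0.3]
tcp_pos: [565.2, -85.5, 25.3]
force: [-0.4, -1.3, -0.1]
tcp_pos: [565.1, -84.8, 25.3]
force: [0.2, -1.8, 0.7]
```

```bash
python3 -m handwheel '0 0 0 0 0.58 0.15 0' | grep -E 'tcp|^force'
python3 -m handwheel '0 0 0 0 0.58 0.15 0' | grep -E 'tcp|^force'
```

```text
tcp_pos: [565.2, -84.2, 25.3]
force: [-0.2, -0.7, 0.7]
tcp_pos: [565.2, -83.6, 25.3]
force: [0.8, -1.4, 0.0]
```

```bash
python3 - <<'E'
from h import *
import cv2
im=eyes.read_camera("wrist");cv2.imwrite("pics/w3.png",cv2.resize(im[150:420,300:,::-1],(770,800*270//260-30)) if 0 else cv2.resize(im[150:350,300:,::-1],(780,600),interpolation=cv2.INTER_CUBIC))
E
```

```text
(no output)
```

View pics/w3.png

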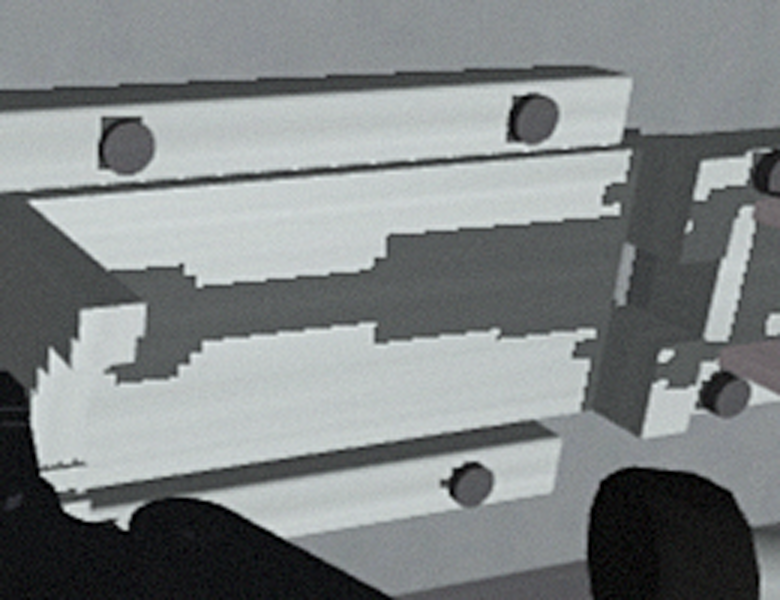

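The nose edge, from (625,210) to (588,408), is almost touching the stop blocks at (632,200) and (595,408), so the gap is roughly 1-2 mm. I'll continue in fine steps until the force rises.

```bash
python3 -m handwheel '0 0 0 0 0.39 0.1 0' | grep -E 'tcp|^force'
python3 -m handwheel '0 0 0 0 0.39 0.1 0' | grep -E 'tcp|^force'
python3 -m handwheel '0 0 0 0 0.39 0.1 0' | grep -E 'tcp|^force'
```

```text
tcp_pos: [565.1, -83.3, 25.3]
force: [0.9, -1.6, -1.0]
tcp_pos: [565.2, -82.9, 25.3]
force: [-0.3, -1.0, -0.3]
tcp_pos: [565.1, -82.8, 25.3]
force: [-0.2, -3.8, 0.4]
```

```bash
python3 -m handwheel '0 0 0 0 0.3 0.08 0;0 0 0 0 0 0 0' | grep -E 'tcp|^force'
```

```text
tcp_pos: [565.1, -82.7, 25.3]
force: [0.2, -4.7, -0.9]
```

```bash
python3 -m handwheel '0 0 0 0 0.4 0.1 0;0 0 0 0 0 0 0' | grep -E 'tcp|^force'
```

```text
tcp_pos: [565.1, -82.6, 25.3]
force: [-0.9, -5.8, 1.0]
```

The bracket is home at about 5 N. I'll back off, go up, and meanwhile estimate the packing from the first wrist picture.

```bash
python3 -m handwheel '0 0 0 0 -9.66 -2.6 0;0 0 0 0 -19.3 -5.2 0;0 0 0 0 -19.3 -5.2 0;0 0 0 0 10.3 -38.6 0;0 0 0 0 10.3 -38.6 0;0 0 0 0 10.3 -38.6 0;0 0 0 0 10.3 -38.6 0;0 0 0 0 10.3 -38.6 0;0 0 0 0 10.3 -38.6 0;7.5 0 0 0 0 0 0;7.5 0 0 0 0 0 0;0 0 0 0 0 0 0' | grep -E 'clock|tcp|^force|orie'
python3 - <<'E'
from h import *
import pickle
c=pickle.load(open("w1.pkl","rb"));t=eyes.get_calibration("top")
a=.88
for p in (0,5,10,15,20,25,30):
    o=[]
    for r,w in ((83,-15),(83,15),(145,-15),(145,15)):
        P=(565.4+w,92.3+r*np.cos(a)-6*np.sin(a),67+p+r*np.sin(a)+6*np.cos(a)); o+=list((proj("",P,c)/.7).round(0))
    print(p,o)
E
```

```text
clock: 12.6
tcp_pos: [565.3, -131.1, 265.8]
orientation: [0.0, -0.001, 1.0, 0.0]
force: [-0.4, 0.3, 0.1]
0 [np.float64(599.0), np.float64(327.0), np.float64(594.0), np.float64(372.0), np.float64(711.0), np.float64(358.0), np.float64(701.0), np.float64(410.0)]
5 [np.float64(603.0), np.float64(330.0), np.float64(597.0), np.float64(376.0), np.float64(717.0), np.float64(362.0), np.float64(706.0), np.float64(415.0)]
10 [np.float64(606.0), np.float64(333.0), np.float64(600.0), np.float64(379.0), np.float64(723.0), np.float64(366.0), np.float64(712.0), np.float64(420.0)]
15 [np.float64(609.0), np.float64(336.0), np.float64(603.0), np.float64(383.0), np.float64(729.0), np.float64(370.0), np.float64(718.0), np.float64(425.0)]
20 [np.float64(613.0), np.float64(339.0), np.float64(607.0), np.float64(387.0), np.float64(735.0), np.float64(375.0), np.float64(724.0), np.float64(430.0)]
25 [np.float64(616.0), np.float64(342.0), np.float64(610.0), np.float64(391.0), np.float64(742.0), np.float64(379.0), np.float64(730.0), np.float64(435.0)]
30 [np.float64(620.0), np.float64(345.0), np.float64(613.0), np.float64(395.0), np.float64(749.0), np.float64(384.0), np.float64(736.0), np.float64(441.0)]
```

```bash
python3 - <<'E'
import cv2
im=cv2.imread("pics/w1raw.png")[210:300,410:520]
cv2.imwrite("pics/c2.png",cv2.resize(cv2.convertScaleAbs(im,alpha=2,beta=20),(733,600),interpolation=cv2.INTER_CUBIC))
E
```

```text
(no output)
```

View pics/c2.png

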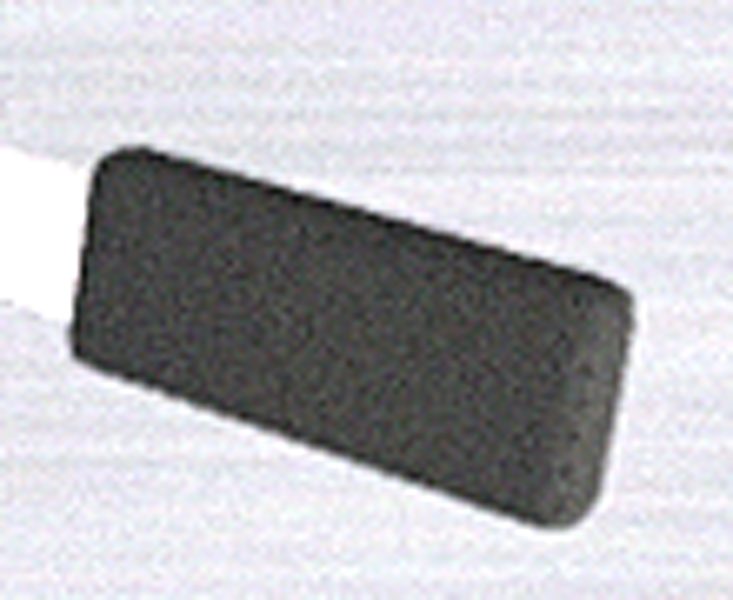

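The enlarged crop shows the grip's corners. Extrapolated, the inner end is at (605,330) and (601,377) and the outer end is about (722,362) in the 800x600 frame, which fits a packing of about 6 mm. I'll move over the pressing place and feel for contact.

```bash
python3 -m handwheel '0 0 0 0 36 0 0;0 0 0 0 36 0 0;0 0 0 0 36 0 0;0 0 0 0 36 0 0;0 0 0 0 36 0 0;0 0 0 0 36 0 0;0 0 0 0 36 0 0;0 0 0 0 36 0 0;0 0 0 0 0 25 0;0 0 0 0 0 25 0;0 0 0 0 0 20 0;0 0 0 0 0 10 0;0 0 0 0 0 0 0' | grep -E 'clock|tcp|^force'
python3 - <<'E'
from h import *
import cv2
im=eyes.read_camera("scene")[140:275,225:405]
cv2.imwrite("pics/s4.png",cv2.resize(im[:,:,::-1],(800,600),interpolation=cv2.INTER_CUBIC))
E
```

```text
clock: 14.22
tcp_pos: [565.0, 155.5, 184.4]
force: [0.2, -0.0, 0.2]
```

View pics/s4.png

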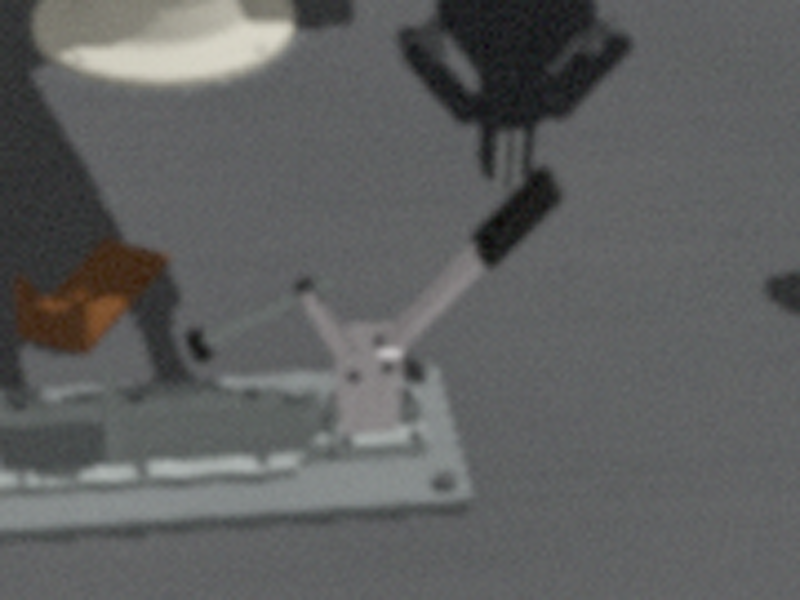

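The outer finger's lower corner, at about (525,190), is just above the outer third of the grip, which runs from (485,250) to (545,180). I'll feel downwards.

```bash
for k in 1; do python3 -m handwheel '0 0 0 0 0 2 0;0 0 0 0 0 2 0' | grep -E 'tcp|^force'; done
python3 -m handwheel '0 0 0 0 0 2 0' | grep -E 'tcp|^force'
python3 -m handwheel '0 0 0 0 0 1.5 0' | grep -E 'tcp|^force'
python3 -m handwheel '0 0 0 0 0 1.5 0' | grep -E 'tcp|^force'
```

```text
tcp_pos: [565.5, 156.2, 181.9]
force: [-0.5, 0.0, -0.5]
tcp_pos: [565.2, 156.1, 179.3]
force: [0.1, -0.5, 0.4]
tcp_pos: [565.1, 156.1, 177.5]
force: [-0.1, 0.4, 0.4]
tcp_pos: [565.1, 156.1, 176.0]
force: [-0.8, 0.0, -0.3]
```

```bash
python3 -m handwheel '0 0 0 0 0 1.5 0' | grep -E 'tcp|^force'
python3 -m handwheel '0 0 0 0 0 1.5 0' | grep -E 'tcp|^force'
python3 -m handwheel '0 0 0 0 0 1.5 0' | grep -E 'tcp|^force'
python3 -m handwheel '0 0 0 0 0 1.5 0' | grep -E 'tcp|^force'
```

```text
tcp_pos: [565.1, 156.0, 174.4]
force: [0.7, -0.4, 0.1]
tcp_pos: [565.1, 156.0, 173.0]
force: [0.5, -0.1, 0.2]
tcp_pos: [565.1, 156.0, 171.5]
force: [-0.3, -0.3, 0.8]
tcp_pos: [565.1, 156.0, 170.0]
force: [-0.4, 0.7, -0.3]
```

```bash
python3 -m handwheel '0 0 0 0 0 1.5 0' | grep -E 'tcp|^force'
python3 -m handwheel '0 0 0 0 0 1.5 0' | grep -E 'tcp|^force'
python3 -m handwheel '0 0 0 0 0 1.5 0' | grep -E 'tcp|^force'
```

```text
tcp_pos: [565.1, 156.0, 168.4]
force: [-0.2, 0.2, 0.5]
tcp_pos: [565.2, 156.0, 167.0]
force: [-0.3, -1.1, -0.1]
tcp_pos: [565.2, 156.0, 165.6]
force: [-0.3, 0.4, 1.2]
```

```bash
python3 -m handwheel '0 0 0 0 0 1.5 0' | grep -E 'tcp|^force'
python3 -m handwheel '0 0 0 0 0 1.5 0' | grep -E 'tcp|^force'
python3 -m handwheel '0 0 0 0 0 1.5 0' | grep -E 'tcp|^force'
```

```text
tcp_pos: [565.2, 156.0, 164.2]
force: [-0.4, -0.5, 1.6]
tcp_pos: [565.2, 156.0, 162.7]
force: [-0.1, -0.1, 0.6]
tcp_pos: [565.2, 156.0, 161.1]
force: [0.7, -0.8, 1.7]
```

```bash
cat > ang.py <<'E'
from h import *
import cv2
def ang(im):  # RGB/any, scene crop: pink handle segment, PCA tilt
    g=im.astype(int).mean(2); m=g>125
    m[75:]=0; m[:50]=0; m[:,:90]=0; m[:,150:]=0
    v,u=np.nonzero(m); 
    if len(u)<20: return len(u)
    return round(float(np.degrees(np.arctan2(*np.linalg.eigh(np.cov(u,-v))[1][::-1,1]))),1),len(u),u.mean().round(1),v.mean().round(1)
if __name__=="__main__":
    print(ang(cv2.resize(cv2.imread("pics/s4.png"),(180,135),interpolation=cv2.INTER_AREA)))
    im=eyes.read_camera("scene"); cv2.imwrite("pics/cur.png",im[:,:,::-1]); print(ang(im[140:275,225:405]))
    # predicted slope of handle at angles
    for f in (.88,.84,.80,.76,.7,.5,.3,.1):
        a,b=[proj("scene",(565.4,92.3+r*np.cos(f),73+r*np.sin(f))) for r in (30,83)]
        print(f,np.degrees(np.arctan2(a[1]-b[1],b[0]-a[0])).round(1),end='; ')
E
python3 ang.py
```

```text
(-135.0, 47, np.float64(98.8), np.float64(67.1))
(-135.5, 37, np.float64(101.3), np.float64(65.6))
0.88 45.2; 0.84 43.1; 0.8 41.1; 0.76 39.0; 0.7 36.1; 0.5 26.5; 0.3 17.3; 0.1 8.2;
```

```bash
python3 -m handwheel '0 0 0 0 0 1.5 0' | grep -E 'tcp|^force'
python3 -m handwheel '0 0 0 0 0 1.5 0' | grep -E 'tcp|^force'
python3 -m handwheel '0 0 0 0 0 1.5 0' | grep -E 'tcp|^force'
python3 ang.py | head -2 | tail -1
```

```text
tcp_pos: [565.2, 156.0, 159.7]
force: [-0.1, 0.4, 1.3]
tcp_pos: [565.2, 156.0, 158.1]
force: [-0.1, -0.9, 1.9]
tcp_pos: [565.2, 156.0, 156.6]
force: [0.0, -0.6, 1.8]
(-138.0, 40, np.float64(101.9), np.float64(65.7))
```

The handle is already turning lightly at about 1.7 N, and its camera angle of 42° means roughly 0.06 rad. That fits a packing of about 5 mm and a contact point only about 110 mm from the pivot. I'll lift, shift out to 125 mm, then follow the arc.

```bash
python3 -m handwheel '0 0 0 0 0 -8 0;0 0 0 0 0 -8 0;0 0 0 0 5.3 0 0;0 0 0 0 5.4 0 0;0 0 0 0 0 2.5 0;0 0 0 0 0 2.6 0;0 0 0 0 2.7 2.6 0;0 0 0 0 2.7 2.6 0;0 0 0 0 2.7 2.6 0;0 0 0 0 2.7 2.6 0' | grep -E 'clock|tcp|^force'
python3 -m handwheel '0 0 0 0 2 2.4 0;0 0 0 0 2 2.4 0;0 0 0 0 2 2.4 0;0 0 0 0 2 2.4 0' | grep -E 'tcp|^force'
python3 ang.py | head -2 | tail -1
```

```text
clock: 17.88
tcp_pos: [565.2, 177.3, 156.9]
force: [-0.5, -3.2, 2.5]
tcp_pos: [565.2, 185.3, 147.4]
force: [-2.0, -5.5, 3.5]
(-145.7, 39, np.float64(104.4), np.float64(68.5))
```

```bash
python3 -m handwheel '0 0 0 0 0 2.2 0;0 0 0 0 0 2.2 0' | grep -E 'clock|tcp|^force'
python3 -m handwheel '0 0 0 0 1.5 2.6 0;0 0 0 0 1.5 2.6 0' | grep -E 'clock|tcp|^force'
python3 ang.py | head -2 | tail -1
```

```text
clock: 18.68
tcp_pos: [565.4, 186.8, 144.2]
force: [-1.9, -0.5, 8.6]
clock: 18.92
tcp_pos: [565.5, 190.0, 139.5]
force: [-2.2, -0.3, 9.1]
(-152.1, 43, np.float64(105.5), np.float64(69.4))
```

```bash
python3 -m handwheel '0 0 0 0 1.3 2.2 0;0 0 0 0 1.3 2.2 0;0 0 0 0 1.3 2.2 0' | grep -E 'clock|tcp|^force'
python3 -m handwheel '0 0 0 0 1.2 2.2 0;0 0 0 0 1.2 2.2 0;0 0 0 0 1.2 2.2 0' | grep -E 'clock|tcp|^force'
python3 ang.py | head -2 | tail -1
```

```text
clock: 19.35
tcp_pos: [565.5, 193.8, 133.1]
force: [-2.3, -1.0, 8.4]
clock: 19.73
tcp_pos: [565.6, 197.3, 126.7]
force: [-3.0, -0.8, 9.7]
(-160.3, 41, np.float64(106.3), np.float64(71.0))
```

```bash
python3 -m handwheel '0 0 0 0 0.8 1.9 0;0 0 0 0 0.8 1.9 0;0 0 0 0 0.8 1.9 0' | grep -E 'tcp|^force'
python3 -m handwheel '0 0 0 0 0.8 1.9 0;0 0 0 0 0.8 1.9 0;0 0 0 0 0.8 1.9 0' | grep -E 'tcp|^force'
python3 -m handwheel '0 0 0 0 0.6 1.9 0;0 0 0 0 0.6 1.9 0' | grep -E 'clock|tcp|^force'
```

```text
tcp_pos: [565.6, 199.8, 121.3]
force: [-2.8, -1.8, 11.3]
tcp_pos: [565.6, 201.9, 116.5]
force: [-4.2, -2.9, 14.2]
clock: 20.78
tcp_pos: [565.6, 203.2, 112.9]
force: [-5.3, -2.1, 14.7]
```

```bash
python3 -m handwheel '0 0 0 0.4 0.4 1.5 0;0 0 0 0.4 0.4 1.5 0' | grep -E 'tcp|^force'
python3 -m handwheel '0 0 0 0.2 0.4 1.5 0;0 0 0 0 0.4 1.5 0' | grep -E 'tcp|^force'
python3 -m handwheel '0 0 0 0 0.3 1.5 0;0 0 0 0 0.3 1.5 0' | grep -E 'clock|tcp|^force'
```

```text
tcp_pos: [565.5, 204.0, 110.2]
force: [-1.4, -1.1, 14.4]
tcp_pos: [565.5, 204.9, 107.4]
force: [-3.0, -1.3, 14.8]
clock: 21.52
tcp_pos: [565.5, 205.7, 104.5]
force: [-2.7, -1.9, 15.1]
```

```bash
python3 -m handwheel '0 0 0 0.1 0.3 1.5 0;0 0 0 0.1 0.3 1.5 0;0 0 0 0.1 0.3 1.5 0' | grep -E 'tcp|^force'
python3 -m handwheel '0 0 0 0 0.2 1.5 0;0 0 0 0 0.2 1.5 0;0 0 0 0 0.2 1.5 0' | grep -E 'tcp|^force'
python3 -m handwheel '0 0 0 0 0.2 1.2 0;0 0 0 0 0.2 1.2 0' | grep -E 'clock|tcp|^force'
```

```text
tcp_pos: [565.5, 206.8, 100.1]
force: [-1.3, -0.9, 15.0]
tcp_pos: [565.5, 207.7, 95.4]
force: [-0.5, 0.8, 13.6]
clock: 22.52
tcp_pos: [565.5, 208.2, 92.6]
force: [0.0, 1.3, 12.9]
```

```bash
python3 -m handwheel '0 0 0 0 0.1 1 0;0 0 0 0 0.1 1 0;0 0 0 0 0.1 1 0' | grep -E 'tcp|^force'
python3 -m handwheel '0 0 0 0 0.1 1 0;0 0 0 0 0.1 1 0' | grep -E 'tcp|^force'
python3 -m handwheel '0 0 0 0 0 0.8 0' | grep -E 'tcp|^force'
```

```text
tcp_pos: [565.4, 208.6, 88.7]
force: [1.0, 1.1, 8.8]
tcp_pos: [565.2, 208.7, 85.8]
force: [1.2, 2.4, 4.6]
tcp_pos: [564.1, 207.8, 83.7]
force: [0.8, 0.6, 1.8]
```

```bash
python3 -m handwheel '0 0 0 0 0 0 0' | grep -E 'clock|tcp|^force'
python3 ang.py | head -2 | tail -1
```

```text
clock: 23.4
tcp_pos: [563.1, 206.8, 82.2]
force: [0.8, 0.3, -0.4]
0
```

The force fell to zero and the arm sprang back to its commanded pose, so the handle has snapped away. I'll lift clear and verify.

```bash
python3 -m handwheel '0 0 0 0 0 -5 0;0 0 0 0 0 -20 0;0 0 0 0 0 -40 0;0 0 0 0 0 -40 0;0 0 0 0 0 -40 0;0 0 0 10 -30 -20 0;0 0 0 10 -40 0 0;0 0 0 10 -40 0 0;0 0 0 10 -40 0 0;0 0 0 0 0 0 0' | grep -E 'clock|tcp|^force'
python3 - <<'E'
from h import *
import cv2
a=eyes.read_camera("scene")[140:275,225:405,::-1];b=eyes.read_camera("wrist")[:,:,::-1]
A=cv2.resize(a,(400,300),interpolation=cv2.INTER_CUBIC)
cv2.imwrite("pics/fin.png",cv2.hconcat([A,cv2.resize(b,(400,300),interpolation=cv2.INTER_AREA)]))
E
```

```text
clock: 24.7
tcp_pos: [523.6, 54.4, 250.5]
force: [1.2, 0.0, 0.1]
```

View pics/fin.png

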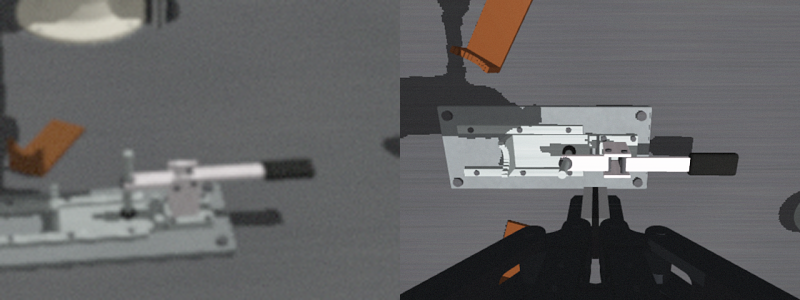

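The handle lies level from (135,178) to (313,168) in the left half, with the pad down on the bracket. The wrist view shows the bracket still at the stop and the tool well clear.

```bash
python3 -c "
from plant import ctrl
print(ctrl.job_done())"
```

```text
the job is handed in; nothing more can be done
None
```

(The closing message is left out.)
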